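# Stop the amplifier chassis rocking with a wedge

### The job

The orange amplifier chassis rocks because the foot under its white-dotted corner is missing. Without grasping or lifting anything, push the blue wedge thin end first under that corner until it just fills the gap, then press down firmly on the white dot to feel that the chassis no longer rocks; if it still gives, push the wedge further and press again. Leave the chassis level where it stands, the wedge in place and everything else alone.

Things in the scene. Friction and masses are not known exactly. Their poses are not given: they have to be found in the camera images.
- chassis: orange box, 1.2-1.8 kg, 160 (its x) x 220 (its y) x 70 mm high: 60 mm body on rubber feet 10 mm high, 20 mm across, at (-62,-92), (-62,92), (62,92) mm; the foot at (62,-92) is missing. Origin: centre of the underside at sole level (bench height when level), z up. Heavier at the opposite corner, so it stands level on three feet. It slides on the bench if the wedge is driven in hard
- corner (a point): white dot, 18 mm across, on the chassis top over the missing foot, at (55,-85,70) mm in the chassis frame: press here. A firm press is 10 to 15 N. Unwedged, 5 to 7 N here starts to tip the chassis, by up to 5 degrees; it falls back when let go
- gap (a point): point on the chassis's lower -y edge, at (50,-110,10) mm in the chassis frame, where the wedge's middle line should pass (up to 20 mm either way along the chassis's x will do). The gap under this corner is 10 mm high, open to -y and +x; the wedge goes in along the chassis's +y
- wedge: loose blue plastic wedge, 90 g, 40 mm wide (x), 100 mm long (y), white stripe across its top at the thick end; height falls evenly from 22 mm at its flat upright back (y=-50 mm) to 2 mm at the thin end (y=+50 mm). Origin: centre of its underside. Starts off the chassis's -y side, thin end about towards the gap. It just fills the gap with 40 mm pushed in: origin then 120 mm from the chassis's centre towards -y
- spool: grey and silver wire spool standing on end, 60 mm across, 46 mm high, origin under its centre; leave alone
- jar: small glass jar with a red cap, 44 mm across, 70 mm high, origin under its centre; leave alone
- screwdriver: red-handled screwdriver lying on the bench, along its own x, about 200 mm long; leave alone
- bin: empty blue parts tray, 100 x 75 x 40 mm, origin under its centre; leave alone

How it is judged:
By the outcome, as a careful person would: the job done as asked, in the order asked, and still so for the second after the job is handed in, with the robot touching nothing.
It also fails if it takes over 54 s, if anything falls off the work surface, if the arm or the gripper's body presses on something with over 40 N, if the wrist force passes 120 N, or if a joint passes its speed limit or range.

### The arm

A 6-joint arm with a two-finger parallel gripper is mounted at the origin on the work surface. World frame = base frame: x ahead of the robot, y to its left, z up, the work surface at z = 0. Lengths are in m, angles in rad, forces in N, time in s.
With the tool pointing down it reaches from about 0.3 to 0.85 m from the base axis. Payload 4.2 kg.
Tool frame: the origin (TCP) lies on the mounting face of the last link; the fingertips stand 191 mm ahead of it and the grasp point (between the pads) lies 172 mm ahead of it (tcp_to_tips is the distance from the TCP to the fingertips, in m); z points along the fingers, y is the line along which they close (so a half turn about z gives the same grasp; the last joint's range is limited). The gripper opens to 91 mm and grips with 3 to 60 N. Pads are 32 mm wide; open, the fingers measure 118 mm over their backs; the gripper's body (76 mm by 178 mm) begins 60 mm behind the grasp point.
Start: joints at [-1.321, 0.32, 1.565, -0, 1.257, -0.02], TCP at [0.153, -0.554, 0.405] pointing down, gripper open.
Joint ranges: [-3.11, 3.11], [-0.84, 2.01], [0.21, 2.61], [-1.34, 4.49], [0.05, 2.63], [-2.56, 2.56]. Speed limits (rad/s): [2.57, 2.57, 3.14, 3.14, 3.14, 3.14].

### API

Orientations are given as a unit quaternion [w, x, y, z].
In Python, from rig import movep, servo_line, set_joints, set_gripper, hold, solve_ik, read_state, get_image, camera_params, MotionError, sign_off, tcp_to_tips gives the robot as it stands. The module is installed in compiled form; this text tells all that it offers. Calls block until the motion is done:
- movep(position, orientation): joint-space move of the TCP to a pose.
- servo_line(position, frame=None, max_speed=0.15): straight line of the TCP; frame=None keeps the orientation; max_speed is the mean speed in m/s.
- set_joints(angles): joint-space move.
- set_gripper(opening, force=None): finger opening in m; force is the grip in N (None keeps the last); returns when the fingers have stopped.
- hold(seconds).
- solve_ik(position, orientation): joint angles nearest the present ones, or None.
- read_state(): the state.
- get_image(name): name is "scene" or "side" or "wrist"; returns the picture (480x640x3 uint8, red, green, blue); there is no depth.
- camera_params(name): a dict with "intrinsics" (3x3 intrinsics, pixels), "rvec" (rotation vector, rad) and "tvec" (3), from world to camera coordinates, as OpenCV has them. Camera axes: x right, y down, z forward; pixel columns grow to the right and rows downward; lengths in m; the calibration is good to about 2 mm. A picture is of the moment at which its call begins: read the wrist's pose just before it. camera_params takes no time and is no camera call; for the wrist camera it gives the pose at the moment of the call.
A pose or a line that the arm cannot do raises MotionError and nothing moves.
- sign_off(): hands the job in; it is judged then, once.
The state is a dict: "clock": time; "joint_pos": joint angles; "joint_velocities": joint speeds; "joint_torque": joint torques, N m; "tool_pos": TCP position; "ee_rot": TCP orientation; "force": force on the tool from outside, world axes, zero at the start; "wrist_torque": the same for the moment, N m; "gripper_width": finger opening in m; "grasp_force": force on a finger pad.
Only numpy, scipy, OpenCV 4.12 (cv2) and the standard library are available. Lean on these libraries where they do the work, as an engineer would, in place of code of your own. Each camera call takes 0.05 s, during which the arm holds its last target. There are 200 camera calls.

## Working session

There is one attempt and no reset: what is moved stays moved. The work goes in short steps, each a Python script; the robot and the scene stay as the last script left them, time stands still between calls to the robot, and variables do not carry over. Pictures are saved under pics/ and viewed, at most 10 in all, crops included, and the job is handed in when it is done.

```bash
mkdir -p pics; python3 - <<'E'
from rig import *
import cv2,numpy as np
for n in ["scene","side"]:
    im=get_image(n); cv2.imwrite(f"pics/{n}0.png",im[:,:,::-1])
    c=camera_params(n); print(n,c)
s=read_state(); print(s["clock"],s["tool_pos"],s["ee_rot"],s["force"],s["gripper_width"],tcp_to_tips)
E
```

```text
scene {'intrinsics': array([[510.45576608,   0.        , 318.22118683],
       [  0.        , 510.45576608, 245.72376642],
       [  0.        ,   0.        ,   1.        ]]), 'rvec': array([ 2.25496514,  0.65554382, -0.29052899]), 'tvec': array([-0.46338141, -0.1884695 ,  1.56075387])}
side {'intrinsics': array([[602.28715754,   0.        , 331.97332749],
       [  0.        , 602.28715754, 241.49095889],
       [  0.        ,   0.        ,   1.        ]]), 'rvec': array([ 0.16629314, -2.64271451,  1.5509415 ]), 'tvec': array([0.57715297, 0.12219349, 1.29184957])}
0.1 [ 0.15322321 -0.5540575   0.40400955] [-7.93831596e-04  9.90913224e-01  1.34500353e-01 -8.65590556e-05] [0.23165002 1.21361333 0.01538919] 0.091417837671663 0.1908
```

View pics/scene0.png

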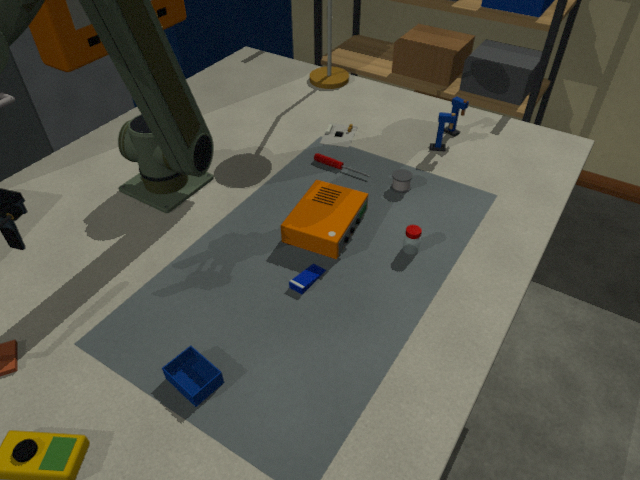

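View pics/side0.png

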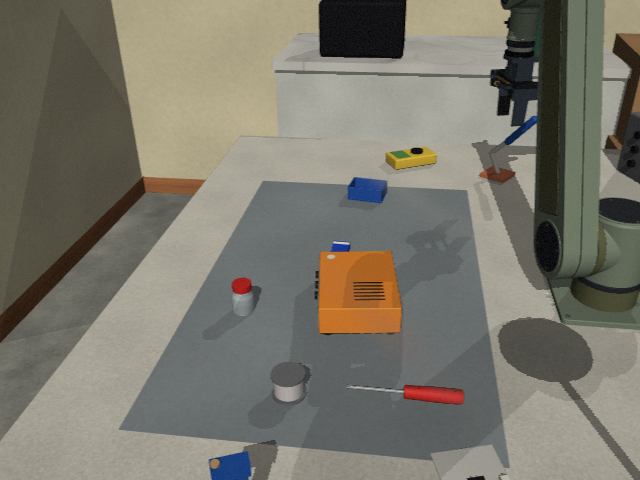

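The scene view shows the chassis with its dot at about (332,234) and the wedge at (307,279). In the side view the top face corners are about (320,252), (392,251), (400,306) and (320,308). The jar, spool, screwdriver and tray are clear of the wedge's path. I'll get a coarse position next, then take a close wrist view.

```bash
cat > h.py <<'E'
from rig import *
import cv2,numpy as np
from scipy.spatial.transform import Rotation as R
def ray(px,z,c):
    d=cv2.undistortPoints(np.array([[px]],float),c["intrinsics"],None)[0,0]
    M=cv2.Rodrigues(np.array(c["rvec"]))[0]; o=-M.T@np.array(c["tvec"]); v=M.T@np.array([d[0],d[1],1.])
    return o+v*(z-o[2])/v[2]
def proj(p,c): return cv2.projectPoints(np.array(p,float).reshape(-1,3),np.array(c["rvec"]),np.array(c["tvec"]),c["intrinsics"],None)[0][:,0]
def blob(m):
    cs,_=cv2.findContours(m.astype(np.uint8),cv2.RETR_EXTERNAL,cv2.CHAIN_APPROX_NONE)
    return sorted(cs,key=cv2.contourArea)[::-1]
def quat(a): # tool down; tool y axis along world direction angle a
    y=np.array([np.cos(a),np.sin(a),0]); z=np.array([0,0,-1.]); x=np.cross(y,z)
    q=R.from_matrix(np.c_[x,y,z]).as_quat(); return [q[3],*q[:3]]
E
python3 - <<'E'
from h import *
a=camera_params("scene"); b=camera_params("side")
print("dot",ray((332,234),.07,a),ray((331,257),.07,b))
for p in [(320,182),(368,195),(336,238),(283,225)]: print(ray(p,.07,a))
for p in [(320,252),(392,251),(400,306),(320,308)]: print(ray(p,.07,b))
print("wedge",ray((298,286),.02,a),ray((322,268),.003,a))
w=camera_params("wrist"); M=cv2.Rodrigues(w["rvec"])[0]; s=read_state()
print(-M.T@w["tvec"],M, w["intrinsics"])
print(R.from_quat(np.roll(s["ee_rot"],-1)).as_matrix())
E
```

```text
dot [0.58605358 0.00887011 0.07      ] [0.58215811 0.01170048 0.07      ]
[0.44279849 0.17787515 0.07      ]
[0.58649928 0.19745034 0.07      ]
[0.60228472 0.00149366 0.07      ]
[ 0.46138936 -0.0288089   0.07      ]
[ 0.60924228 -0.00701821  0.07      ]
[ 0.4511169  -0.02998841  0.07      ]
[0.42674166 0.17877595 0.07      ]
[0.57791378 0.20348112 0.07      ]
wedge [ 0.58572277 -0.14599398  0.02      ] [ 0.5936524  -0.05056247  0.003     ]
[ 0.21922868 -0.53483571  0.38424722] [[ 0.26594388 -0.96398676 -0.00183732]
 [-0.93340309 -0.25798184  0.24940738]
 [-0.24089941 -0.06461341 -0.96839691]] [[330.93732376   0.         323.11800141]
 [  0.         330.93732376 240.48324009]
 [  0.           0.           1.        ]]
[[ 9.63819295e-01  2.66556219e-01 -3.85086285e-04]
 [ 2.66556494e-01 -9.63818050e-01  1.54995201e-03]
 [ 4.19962337e-05 -1.59652090e-03 -9.99998725e-01]]
```

```bash
python3 - <<'E'
from h import *
for a in (.14,.14+np.pi):
    print(a,solve_ik([.58,-.2,.2],quat(a)))
a=.14
p=[.54,-.05,.42]
print(solve_ik(p,quat(a)))
movep(p,quat(a)); set_gripper(.024)
c=camera_params("wrist"); im=get_image("wrist"); cv2.imwrite("pics/w1.png",im[:,:,::-1])
np.savez("w1.npz",im=im,**c); s=read_state();print(s["clock"],s["tool_pos"],s["force"],s["gripper_width"])
E
```

```text
0.14 [-3.50805030e-01  5.66237957e-01  1.72781058e+00 -4.44089210e-16
  8.47544119e-01 -4.90805030e-01]
3.2815926535897932 None
[-1.13536513e-01  2.58625322e-01  1.61281004e+00 -4.44089210e-16
  1.27015729e+00 -2.53536513e-01]
3.5167 [ 0.54000241 -0.0499959   0.41997934] [ 0.73494204 -0.60301252  1.01079196] 0.024156290771223964
```

View pics/w1.png

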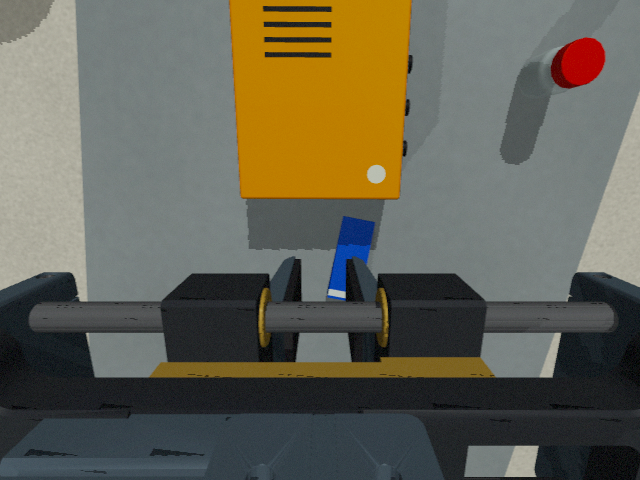

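The wrist view shows the dot at (376,174) and the chassis front corners near (240,198) and (400,198). The wedge's thin end runs from (345,216) to (375,222), and its stripe end is near (335,296), partly hidden by a finger. I'll fit the edges next.

```bash
python3 - <<'E'
from h import *
d=np.load("w1.npz"); im=d["im"].astype(int); c=dict(intrinsics=d["intrinsics"],rvec=d["rvec"],tvec=d["tvec"])
r,g,b=im[...,0],im[...,1],im[...,2]
org=(r>150)&(g>70)&(g<r*.75)&(b<60); org[220:]=0
# front edge: lowest orange row per column; sides: extreme col per row
cols=range(255,390); F=np.array([ray((x,np.where(org[:,x])[0].max()+.5),.07,c)[:2] for x in cols])
rows=range(80,190); L=np.array([ray((np.where(org[y])[0].min()-.5,y),.07,c)[:2] for y in rows]); Rr=np.array([ray((np.where(org[y])[0].max()+.5,y),.07,c)[:2] for y in rows])
def line(P):
    v=cv2.fitLine(P.astype(np.float32),cv2.DIST_HUBER,0,.001,.001).ravel(); return v[2:],v[:2]*(np.sign(v[0]) if abs(v[0])>abs(v[1]) else np.sign(v[1]))
f,l,q=line(F),line(L),line(Rr)
print("front ang",np.arctan2(f[1][1],f[1][0]),"L",np.arctan2(-l[1][0],l[1][1]),"R",np.arctan2(-q[1][0],q[1][1]))
def X(a,b): t=np.linalg.solve(np.c_[a[1],-b[1]],b[0]-a[0]); return a[0]+a[1]*t[0]
A,B=X(f,l),X(f,q); print("corners",A,B,np.linalg.norm(B-A))
wh=(im.min(2)>170)&(np.add.outer(abs(np.arange(480)-174),abs(np.arange(640)-376))<30)
ys,xs=np.where(wh); D=ray((xs.mean(),ys.mean()),.07,c); print("dot",D)
yaw=np.arctan2(f[1][1],f[1][0]); Rm=np.array([[np.cos(yaw),-np.sin(yaw)],[np.sin(yaw),np.cos(yaw)]])
C=(A+B)/2+Rm@[0,.11]; print("C",C,"from dot",D[:2]-Rm@[.055,-.085],"gap",C+Rm@[.05,-.11])
blue=(b>80)&(r<60)&(b>2*g)
k=blob(blue)[0]; print(cv2.boundingRect(k),cv2.approxPolyDP(k,3,True)[:,0].tolist())
for y in (225,235,245,255): x=np.where(blue[y])[0]; print(y,x.min(),x.max())
for p,z in (((344.5,216),.002),((375,222),.002),((328.5,290),.021),((328,299),.022)): print(p,ray(p,z,c))
E
```

```text
front ang 0.13935998 L 0.13490684 R 0.13404925
corners [ 0.452683   -0.03189745] [ 0.6091769  -0.00994617] 0.15802592
dot [0.5821374  0.00979983 0.07      ]
C [0.5156499  0.08801175] from dot [0.51586333 0.08633575] gap [ 0.58044518 -0.01397635]
(328, 216, 47, 75) [[374, 222], [344, 216], [328, 288], [345, 290], [347, 258], [355, 255], [366, 262]]
225 342 373
235 339 371
245 337 370
255 335 367
(344.5, 216) [ 0.56453883 -0.0474621   0.002     ]
(375, 222) [ 0.60269741 -0.04963216  0.002     ]
(328.5, 290) [ 0.55761968 -0.13817513  0.021     ]
(328, 299) [ 0.55863993 -0.14967513  0.022     ]
```

```bash
cat >> h.py <<'E'
C=np.array([.5158,.0872]); YAW=.1365
ex=np.array([np.cos(YAW),np.sin(YAW)]); ey=np.array([-ex[1],ex[0]])
Q=quat(YAW)
def W(x,y,z): p=C+ex*x+ey*y; return [p[0],p[1],z]
def loc(p): d=np.array(p[:2])-C; return np.array([d@ex,d@ey])
def F():
    s=read_state(); f=np.array(s["force"]); return round(s["clock"],2),loc(s["tool_pos"]).round(4),round(s["tool_pos"][2],4),np.array([f[:2]@ex,f[:2]@ey,f[2]]).round(2)
def snap(n):
    c=camera_params("wrist"); im=get_image("wrist"); cv2.imwrite(f"pics/{n}.png",im[:,:,::-1]); np.savez(n+".npz",im=im,**c)
E
python3 - <<'E'
from h import *
Z=tcp_to_tips+.007
movep(W(.034,-.282,Z+.06),Q); servo_line(W(.034,-.282,Z)); print(F())
servo_line(W(.034,-.256,Z),max_speed=.05); print(F())
servo_line(W(.041,-.231,Z),max_speed=.04); print(F())
snap("w2")
E
```

```text
(4.94, array([ 0.0346, -0.2816]), np.float64(0.1991), array([0.94, 0.95, 0.61]))
(5.61, array([ 0.0341, -0.2558]), np.float64(0.1978), array([ 0.32, -0.46,  0.29]))
(6.41, array([ 0.041 , -0.2309]), np.float64(0.1978), array([-0.07,  0.48, -0.01]))
```

View pics/w2.png

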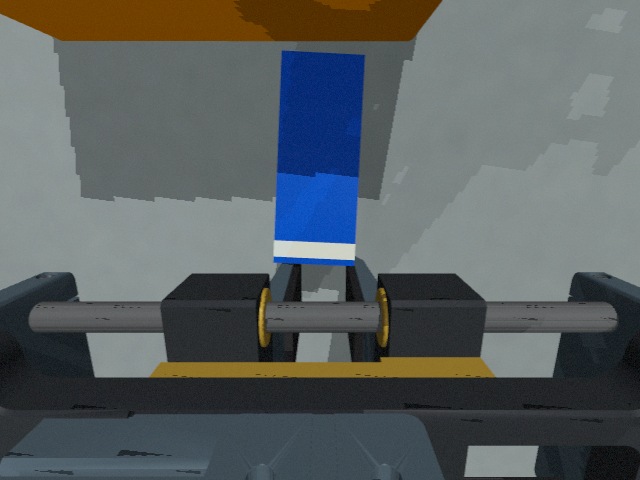

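The wrist view shows the wedge nearly flush on the fingers. Its thin end runs (282,50) to (365,56), its back corners are (274,262) and (355,264), and the chassis edge is at row 40.

```bash
cat >> h.py <<'E'
def wedge(n):
    d=np.load(n+".npz"); im=d["im"].astype(int); c=dict(intrinsics=d["intrinsics"],rvec=d["rvec"],tvec=d["tvec"])
    r,g,b=im[...,0],im[...,1],im[...,2]; m=((b>80)&(r<60)&(b>2*g))|((im.min(2)>215)); m[:, :250]=0; m[:,390:]=0; m[275:]=0
    k=blob(m)[0]; q=cv2.approxPolyDP(k,4,True)[:,0]; return q,c
E
python3 - <<'E'
from h import *
q,c=wedge("w2"); print(q.tolist())
for p,z in (((282,50.5),.002),((365,55.5),.002),((274,260),.022),((355,264),.022),((60,40),.01),((414,40),.01)): print(p,loc(ray(p,z,c)).round(4))
E
```

```text
[[282, 51], [275, 239], [353, 243], [364, 55]]
(282, 50.5) [ 0.0199 -0.1115]
(365, 55.5) [ 0.0597 -0.1137]
(274, 260) [ 0.0152 -0.2102]
(355, 264) [ 0.0553 -0.2123]
(60, 40) [-0.0797 -0.1094]
(414, 40) [ 0.0808 -0.1094]
```

```bash
python3 - <<'E'
from h import *
Z=tcp_to_tips+.007
servo_line(W(.045,-.205,Z),max_speed=.04); print(F())
servo_line(W(.046,-.195,Z),max_speed=.03); print(F())
y=-.195
while y<-.1885:
    y+=.001; servo_line(W(.046,y,Z),max_speed=.02); f=F(); print(f)
    if abs(f[3][1])>5: break
snap("w3"); im=get_image("wrist")
q,c=wedge("w3"); print(q.tolist(),[loc(ray(p,.022,c)).round(4) for p in q])
E
```

```text
(7.27, array([ 0.045 , -0.2049]), np.float64(0.1978), array([-0.15, -0.08,  0.16]))
(7.75, array([ 0.046 , -0.1948]), np.float64(0.1978), array([-0.16, -0.5 ,  0.52]))
(8.0, array([ 0.046, -0.194]), np.float64(0.1978), array([ 0.38, -0.58,  0.09]))
(8.25, array([ 0.046, -0.193]), np.float64(0.1978), array([ 1.05, -0.23, -0.1 ]))
(8.5, array([ 0.046 , -0.1919]), np.float64(0.1978), array([-0.08, -0.15, -0.19]))
(8.75, array([ 0.046 , -0.1909]), np.float64(0.1978), array([ 0.71, -0.38, -0.11]))
(9.0, array([ 0.046 , -0.1899]), np.float64(0.1978), array([0.39, 0.56, 0.5 ]))
(9.25, array([ 0.046 , -0.1889]), np.float64(0.1978), array([ 0.68, -0.24,  0.95]))
(9.5, array([ 0.0461, -0.1881]), np.float64(0.1978), array([ 0.56, -0.92,  0.44]))
[[278, 142], [274, 240], [353, 244], [359, 142]] [array([ 0.0242, -0.1115]), array([ 0.0207, -0.1572]), array([ 0.0592, -0.1593]), array([ 0.0608, -0.1115])]
```

View pics/w3.png

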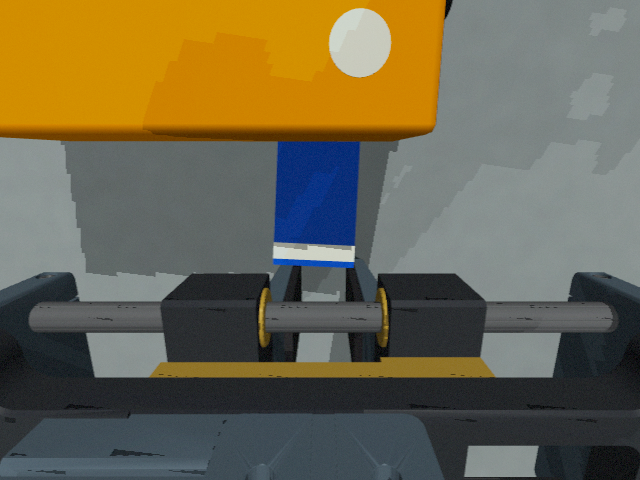

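The wedge is about 41 mm in, with back corners at (274,262) and (355,266), and no resistance yet. I'll creep forward until there's a sustained force.

```bash
cat >> h.py <<'E'
def Favg(n=8):
    v=[]
    for _ in range(n): hold(.02); v.append(F()[3])
    return np.mean(v,0).round(2)
E
python3 - <<'E'
from h import *
Z=tcp_to_tips+.007
y=-.188; f0=Favg(); print(f0)
while y<-.1845:
    y+=.0005; servo_line(W(.046,y,Z),max_speed=.02); f=Favg(6); print(F()[:2],f)
    if f[1]<-2: break
E
```

```text
[ 0.   -1.87 -0.5 ]
(10.08, array([ 0.0461, -0.1877])) [ 0.29 -3.83 -0.65]
```

```bash
cat >> h.py <<'E'
def press(zc=.0705,lim=.066):
    T=tcp_to_tips
    servo_line(W(.055,-.085,T+.082),max_speed=.15); f0=Favg(10); print("zero",f0)
    servo_line(W(.055,-.085,T+.073),max_speed=.04); z=.073
    while z>lim:
        z-=.0005 if z>zc-.0005 or True else 0
        servo_line(W(.055,-.085,T+z),max_speed=.02); f=Favg(4)-f0; s=read_state()
        if f[2]>1: print(F()[0],round(z,4),round(s["tool_pos"][2]-T,5),f.round(2))
        if f[2]>11: hold(.6); f=Favg(6)-f0; print("firm",f.round(2),F()); break
    servo_line(W(.055,-.085,T+.09),max_speed=.05)
E
python3 - <<'E'
from h import *
Z=tcp_to_tips+.007
servo_line(W(.046,-.21,Z),max_speed=.06); servo_line(W(.046,-.21,Z+.10)); set_gripper(0.0); print(F())
servo_line(W(.055,-.085,Z+.10))
press(); print(F())
E
```

```text
(11.95, array([ 0.046, -0.21 ]), np.float64(0.2976), array([-0.79, -0.  , -0.32]))
zero [ 0.17 -0.04  0.05]
15.69 0.07 0.07028 [-0.9   0.11  2.76]
16.01 0.0695 0.07025 [-1.69  0.18  5.99]
16.32 0.069 0.07018 [-2.3   0.37  8.42]
16.64 0.0685 0.07013 [-2.95  0.25 10.86]
16.96 0.068 0.07007 [-4.11  0.42 13.73]
firm [-4.   -0.09 13.52] (17.66, array([ 0.0549, -0.085 ]), np.float64(0.2609), array([-4.18,  0.52, 13.6 ]))
(18.25, array([ 0.055, -0.085]), np.float64(0.2807), array([ 0.61, -0.66,  0.47]))
```

The press is solid: 13.5 N moved the tip only 0.2 mm and there was no tipping. Next I'll check the final state from above, with the arm clear.

```bash
python3 - <<'E'
from h import *
movep([.54,-.13,.40],Q); snap("w4"); print(F())
E
```

```text
(19.08, array([-0.0054, -0.2176]), np.float64(0.3984), array([-0.01,  0.84,  0.23]))
```

View pics/w4.png

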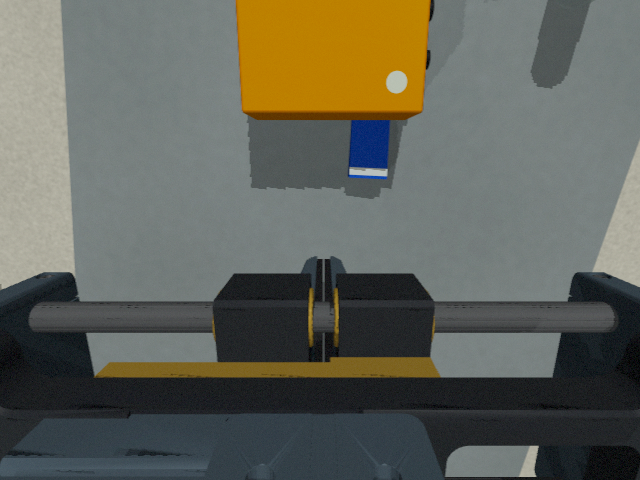

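The wedge is in under the dotted corner, with its back near (368,178). The dot is at (397,82). I'll check these numerically, then hand in.

```bash
python3 - <<'E'
from h import *
d=np.load("w4.npz"); c=dict(intrinsics=d["intrinsics"],rvec=d["rvec"],tvec=d["tvec"])
print("dot",loc(ray((397,82),.07,c)).round(4),"back",loc(ray((349,177),.022,c)).round(4),loc(ray((388,178),.022,c)).round(4),"edge",loc(ray((375,119),.01,c)).round(4))
dot=loc(ray((397,82),.07,c))
if np.abs(dot-[.055,-.085]).max()<.003: sign_off(); print("signed off")
E
```

```text
dot [ 0.056  -0.0857] back [ 0.0199 -0.1689] [ 0.0614 -0.17  ] edge [ 0.0471 -0.1096]
the job is handed in; nothing more can be done
signed off
```

The job is handed in: the blue wedge is about 41 mm in under the dotted corner, a 13.5 N press on the dot moved it only 0.2 mm, and the chassis is still where it stood, to within about 1 mm.

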